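# Make the vegetable slicer safe

## Task

Make the vegetable slicer safe to put away. First slide the black-handled pusher all the way along its rails until it covers the blade and meets its stop beside the dial, and flip the red cam lever fully over towards the dial to lock it there. Then pull the black dial up to unlock it, turn it anticlockwise (seen from above) until its white pointer stands at the blue mark, push it fully back in, and leave the food, cup, jar, knife and spoon lying around where they are.

Things in the scene. Friction and masses are not known exactly. Their poses are not given: they have to be found in the camera images.
- slicer: Vegetable slicer fixed to the worktop: white deck with green side rails on four feet, 150 mm (own x) by 410 mm (own y), deck top 70 mm and rail tops 82 mm above the worktop. Origin: on the worktop under its centre; z up. The rails run along its y axis; the blade lies at y = +30 mm, the dial shelf at the +y end, the red cam lever on the -x side.
- pusher (a joint): Slide of the pusher along the slicer's +y, in m: 0 at the end far from the dial, 0.16 over the blade against its stop. It stays where it is left; about 2 N moves it. The locked cam lever keeps it within 3 mm of the stop.
- pusher_grip (a point): Middle of the pusher's upright black handle: a block 70 mm along the slicer's x, 28 mm along its y, 55 mm tall, its top 23 mm above this point and 161 mm above the worktop. It stands on the middle of a clear plate 120 by 100 mm whose top is 31 mm below this point.
- cam (a joint): Angle of the cam lever, rad: 0 leaning 29 degrees from upright away from the dial (slicer's -y; free), 0.5 upright, 1.0 leaning 29 degrees towards the dial (+y; locked, end stop). Stays where left; about 1 N at its end moves it. Turns about the slicer's x axis through cam_pivot; the closed fingertips can push it over.
- cam_tip (a point): Centre of the round end of the red cam lever, 80 mm from its pivot. The outer 32 mm is a sleeve 15 mm thick, the rod below it 12 mm thick.
- cam_pivot (a point): Pivot of the cam lever, fixed to the slicer at x = -98 mm, y = -40 mm, 98 mm above the worktop, in a bracket whose cheeks reach up 10 mm above the pivot.
- dial_unit: White round dial housing, 112 mm across and 26 mm high, fixed on the slicer's shelf (its underside 60 mm above the worktop) at slicer x = 0, y = +145 mm. Origin: centre of its underside, on the dial's vertical axis; its x axis points to the middle of the arc of orange dots. It may stand turned a little on the slicer.
- dial_lift (a joint): How far the dial is pulled up, m: 0 in, 0.016 fully out. Above 0.010 it turns past the gate. It stays up where left (4 N to pull up, 3 N to push in), so it can be let go and gripped again. It goes fully in only in the orange zone or at the blue mark, elsewhere it stops about 8 mm up. Pushing centres it when within about 0.1 rad of the mark.
- dial_turn (a joint): Angle of the dial, rad: angle of its white pointer from the housing's x axis, growing anticlockwise seen from above. Orange dots from -0.36 to 0.36, blue mark at 2.40; stops at -0.6 and 2.75. About 0.05 N m turns it; it stays where it is left. Pushed in, it is stopped at about 0.5.
- dial_grip (a point): On the dial's axis, 18 mm below the top of its round black grip (48 mm across, 35 mm tall above a black skirt disc 72 mm across). The skirt's top is 17 mm below this point. With the dial in, the point is 111 mm above the worktop.
- dial_pointer (a point): Outer end of the white pointer on the skirt, 34 mm from the dial's axis.
- park_mark (a point): Blue mark on the housing's top, 47 mm from the dial's axis.
- lime_a: Half a lime, 56 mm across, 28 mm high, cut side up, behind the slicer. Leave it alone.
- lime_b: The other lime half, the same. Leave it alone.
- onion: White onion, 76 mm across, 74 mm high. Origin under its centre. Leave it alone.
- green_cup: Green cup, 84 mm across, 110 mm high. Leave it alone.
- pickle_jar: Jar with a red label, 82 mm across, 140 mm high. Leave it alone.
- knife: Kitchen knife lying flat, 260 mm long. Origin near its middle. Leave it alone.
- spoon: Steel spoon lying flat. Leave it alone.

How it is judged:
On the way, in this order (a step that is already met when the one before it is completed fails the run):
1. the pusher is over the blade at its stop (value of joint pusher above 0.154 m), for 0.2 s.
2. the cam lever is flipped over and locks the pusher (value of joint cam above 0.85 rad and value of joint pusher above 0.154 m), for 0.2 s.
3. the dial is pulled out (value of joint dial_lift above 0.009 m), for 0.1 s.
4. the dial is turned to the blue mark (value of joint dial_turn between 2.25 and 2.55 rad), for 0.1 s.
At the end, for the whole second after the job is handed in: The pusher is within 6 mm of its stop over the blade, the cam lever is within 0.15 rad of its locked end, and the dial is in to within 3 mm with its pointer within 0.15 rad of the blue mark (all of step 2 and all of step 4 and value of joint dial_lift below 0.003 m); the robot touches nothing.
It fails at once if a bystander is moved by more than 30 mm (distance of any of lime_a, lime_b, onion, knife, spoon, green_cup, pickle_jar from where it was at the start of the episode above 0.03 m).
It also fails if it takes over 67 s, if anything falls off the work surface, if the arm or the gripper's body presses on something with over 40 N, if the wrist force passes 120 N, or if a joint passes its speed limit or range.

## Robot

A 6-joint arm with a two-finger parallel gripper is mounted at the origin on the work surface. World frame = base frame: x ahead of the robot, y to its left, z up, the work surface at z = 0. Lengths are in m, angles in rad, forces in N, time in s.
With the tool pointing down it reaches from about 0.35 to 0.775 m from the base axis. Payload 7.3 kg.
Tool frame: the origin (TCP) lies at the centre of the arm's flange, where the gripper is bolted on; the fingertips stand 178 mm ahead of it and the grasp point (between the pads) lies 159 mm ahead of it; z points along the fingers, y is the line along which they close (so a half turn about z gives the same grasp; the last joint's range is limited). The gripper opens to 92 mm and grips with 3 to 60 N. Pads are 19 mm wide; open, the fingers measure 130 mm over their backs; the gripper's body (75 mm by 190 mm) begins 47 mm behind the grasp point.
Start: joints at [-1.336, 0.342, 1.524, -0, 1.275, -0.146], TCP at [0.195, -0.487, 0.405] pointing down, gripper open.
Joint ranges: [-2.53, 2.53], [-0.77, 2.02], [0.04, 2.7], [-1, 4.14], [0.28, 2.66], [-3.11, 3.11]. Speed limits (rad/s): [2.57, 2.57, 3.14, 3.14, 3.14, 3.14].

## Interface

Orientations are given as [roll, pitch, yaw] about the fixed x, y, z axes, in that order (R = Rz(yaw) Ry(pitch) Rx(roll)).
In Python, from cell import robot, cams, status gives the robot as it stands (robot), with the cameras (cams) and the readings (status).
- The arm moves only by the tool creep_tool, called by a JSON object that holds its "api" and its "payload". Schema: {"type":"object","properties":{"deltas":{"type":"array","items":{"type":"object","properties":{"tx":{"type":"number"},"ty":{"type":"number"},"tz":{"type":"number"},"ax":{"type":"number"},"ay":{"type":"number"},"az":{"type":"number"}},"additionalProperties":false},"minItems":1,"maxItems":8},"aperture":{"type":"number"},"grip_n":{"type":"number"},"only":{"type":"string"},"quiet":{"type":"boolean"},"lines":{"type":"string"}},"required":["deltas"],"additionalProperties":false}. deltas is a list of rows, 1 to 8 of them, each an object with the fields tx, ty, tz (the shift in normalised numbers (1 is 1 m)), ax, ay, az (a rotation vector in fractions of the full range, 1 being pi rad); a field left out counts as zero; each row shifts and turns the commanded pose from where the row before left it, along the tool's axes as they then stand; what a row does not reach is not made up. A row lasts 1/12 s, in which the tool goes at most 0.0417 m and 0.125 rad, less where a joint would pass 70% of its speed; a pose out of reach is approached as far as the arm can. aperture is the finger opening in m, set as the call begins (left out keeps the last). The fingers move at their own pace and stop on an object; grip_n is the grip in N (left out, the last holds). Time passes only in rows, so rows that do not move let the fingers close. The tool returns the time, the measured TCP pose, the force, the opening and the grip force at its end. only (a regular expression) keeps the lines of the reply that match it, lines (a string "A,B") keeps lines A to B, and quiet returns only ok. No shift or turn number may pass 1 either way. Input that does not fit is refused with a message, and nothing moves.
- status.observe(): the state, without advancing time (a new reading comes with each control period).
- cams.read_camera(name): name is "scene" or "top"; returns a dict with "image" (480x640x3 uint8, red, green, blue), "fx", "fy", "cx", "cy" (pixels), "k1" (the pictures are not rectified: a ray, as slopes to the right and down, at radius r is drawn at 1 + k1 r^2 times it, then the intrinsics apply), "pose" (4x4, takes a point from camera to world coordinates). Camera axes: x right, y down, z forward; pixel columns grow to the right and rows downward; lengths in m; the calibration is good to about 2 mm. A picture is of the moment at which its call begins. There is no depth.
- robot.hand_in(): hands the job in; it is judged then, once.
The state is a dict: "time": time; "qpos": joint angles; "qvel": joint speeds; "joint_efforts": joint torques, N m; "tool_pos": TCP position; "tool_rot": TCP orientation; "contact_force": force on the tool from outside, world axes, zero at the start; "torque": the same for the moment, N m; "opening": finger opening in m; "grip_force": force on a finger pad.
Only numpy, scipy, OpenCV 4.12 (cv2) and the standard library are available. Lean on these libraries where they do the work, as an engineer would, in place of code of your own. Each camera call takes 0.05 s, during which the arm holds its last target. There are 200 camera calls.

## Working session

There is one attempt and no reset: what is moved stays moved. The work goes in short steps, Python scripts to look and compute and a tool call to move; the robot and the scene stay as the last step left them, time stands still between calls to the robot, and variables do not carry over. Pictures are saved under pics/ and viewed, at most 10 in all, crops included, and the job is handed in when it is done.

```bash
ls; mkdir -p pics; python3 - <<'E'
from cell import robot, cams, status
import cv2, numpy as np
for n in("scene","top"):
    c=cams.read_camera(n); cv2.imwrite(f"pics/{n}0.png",c["image"][:,:,::-1])
    print(n,{k:v for k,v in c.items() if k!="image"})
print(status.observe())
E
```

```text
cell.py
pics
scene {'fx': 568.3457197934803, 'fy': 568.3457197934803, 'cx': 329.2351277035862, 'cy': 244.58683941624437, 'k1': -0.04700206446088931, 'pose': array([[ 4.27764424e-02,  5.68867529e-01, -8.21315963e-01,
         1.68204787e+00],
       [ 9.99083474e-01, -2.56276552e-02,  3.42846080e-02,
        -1.02566731e-01],
       [-1.54500210e-03, -8.22029779e-01, -5.69442407e-01,
         9.30849002e-01],
       [ 0.00000000e+00,  0.00000000e+00,  0.00000000e+00,
         1.00000000e+00]])}
top {'fx': 505.69806182330996, 'fy': 505.69806182330996, 'cx': 315.3495719658692, 'cy': 243.20411546759124, 'k1': -0.10099690330965345, 'pose': array([[-0.02251667, -0.98425651,  0.17530579,  0.2849704 ],
       [-0.9997242 ,  0.02099694, -0.01051919, -0.02982005],
       [ 0.0066727 , -0.1754943 , -0.98445783,  1.4546325 ],
       [ 0.        ,  0.        ,  0.        ,  1.        ]])}
{'time': 0.1, 'qpos': array([-1.33598280e+00,  3.42659982e-01,  1.52490291e+00, -3.11112594e-05,
        1.27539724e+00, -1.46017672e-01]), 'qvel': array([ 0.00030522, -0.00184358, -0.00298834, -0.00095938, -0.00012632,
        0.00078978]), 'joint_efforts': array([ 1.45248472e-03, -4.32003951e+01, -2.44694513e+01,  7.19036884e-02,
        5.26618038e-02, -6.25449115e-05]), 'tool_pos': array([ 0.19511984, -0.48727193,  0.40411718]), 'tool_rot': array([-3.14023540e+00, -1.69532218e-04,  3.80840160e-01]), 'contact_force': array([0.12080186, 0.14041129, 0.08636976]), 'torque': array([ 0.01249217,  0.00916416, -0.06906499]), 'grip_force': 0.0, 'opening': 0.09225261783696487}
```

View pics/top0.png

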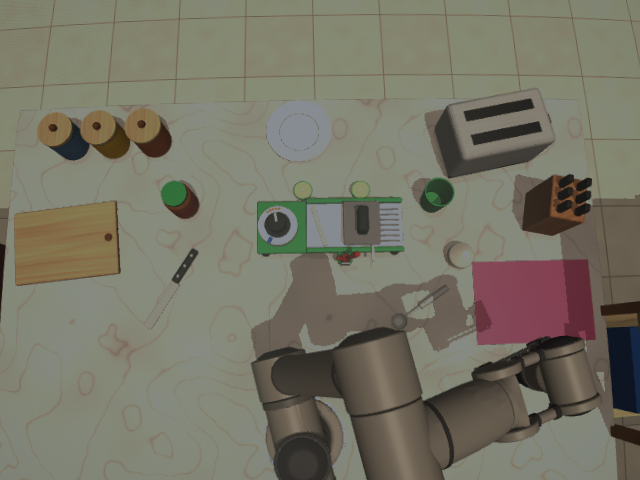

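View pics/scene0.png

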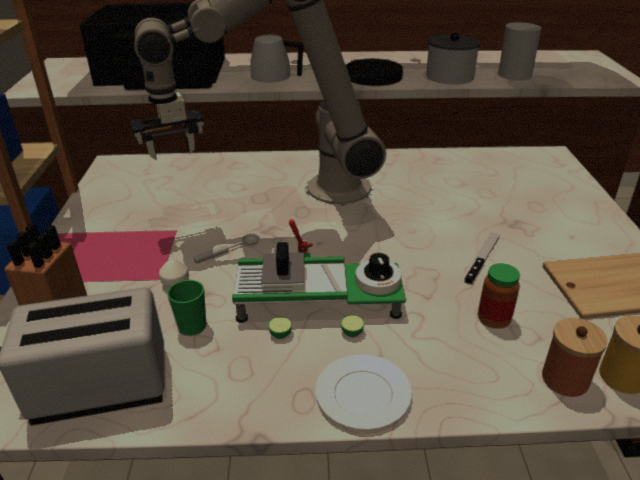

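The top view shows the slicer at cols 257–403, rows 198–254, with the dial at (277,225), the handle at (362,220), and the red lever at about (347,257) on the robot side. The scene view has the dial at (378,270), the handle at (283,262), and the lever tip at (293,223). I'll enlarge both next.

```bash
python3 - <<'E'
import cv2,numpy as np
t=cv2.imread("pics/top0.png")[185:275,245:415]; s=cv2.imread("pics/scene0.png")[205:325,225:415]
a=cv2.resize(t,None,fx=4.5,fy=4.5,interpolation=cv2.INTER_CUBIC);b=cv2.resize(s,None,fx=4,fy=4,interpolation=cv2.INTER_CUBIC)
cv2.imwrite("pics/t1.png",a);cv2.imwrite("pics/s1.png",b)
E
```

```text
(no output)
```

View pics/t1.png

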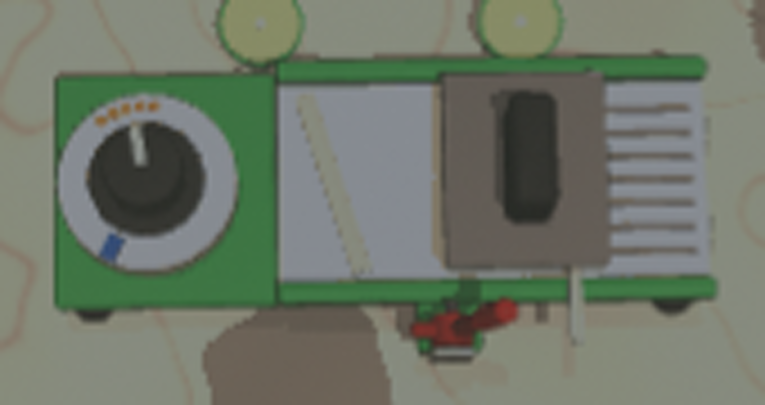

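View pics/s1.png

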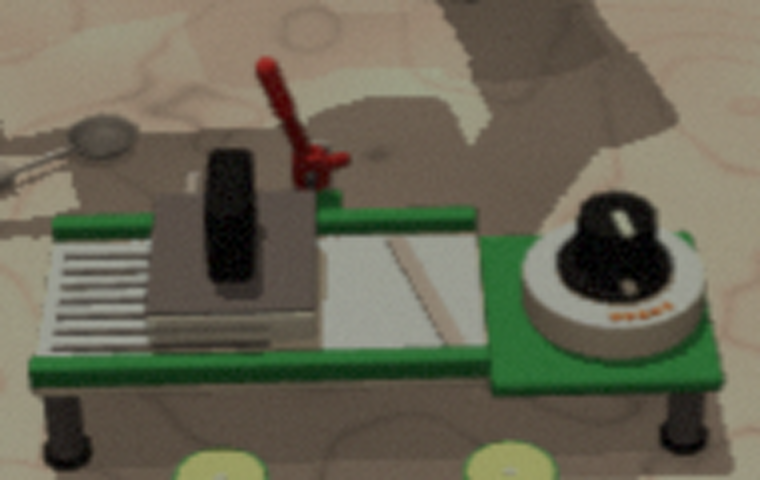

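```bash
cat > h.py <<'E'
import numpy as np,cv2
from cell import robot, cams, status
from scipy.optimize import least_squares
C={n:cams.read_camera(n) for n in("scene","top")}
def proj(n,P):
    c=C[n];M=np.linalg.inv(c["pose"]);q=np.c_[np.atleast_2d(P),np.ones(len(np.atleast_2d(P)))]@M.T
    s=q[:,:2]/q[:,2:3];s=s*(1+c["k1"]*(s**2).sum(1,keepdims=True))
    return s*[c["fx"],c["fy"]]+[c["cx"],c["cy"]]
def ray(n,uv):
    c=C[n];K=np.array([[c["fx"],0,c["cx"]],[0,c["fy"],c["cy"]],[0,0,1]])
    s0=(np.array(uv,float)-[c["cx"],c["cy"]])/[c["fx"],c["fy"]];s=s0.copy()
    for _ in range(20): s=s0/(1+c["k1"]*(s@s))
    return c["pose"][:3,3],c["pose"][:3,:3]@np.r_[s,1]
def atz(n,uv,z):
    o,d=ray(n,uv);return o+d*(z-o[2])/d[2]
def tri(us,ut):
    (a,d),(b,e)=ray("scene",us),ray("top",ut);k=np.linalg.lstsq(np.c_[d,-e],b-a,rcond=None)[0]
    p,q=a+k[0]*d,b+k[1]*e;return (p+q)/2,np.linalg.norm(p-q)
E
python3 - <<'E'
from h import *
np.set_printoptions(precision=4,suppress=True)
T=lambda x,y:((x+.5)/4.5-.5+245,(y+.5)/4.5-.5+185)
S=lambda x,y:((x+.5)/4-.5+225,(y+.5)/4-.5+205)
for k,(p,z) in dict(house=((148,183),.086),railR=((710,178),.082),railU=((706,67),.082),railD=((714,290),.082),shelf=((57,191),.06),cUL=((57,75),.06),cDL=((57,307),.06),handle=((532,156),.161),tip=((508,310),.168),orange=((128,112),.086),blue=((113,248),.086),skirtc=((147,180),.094),ptr=((135,127),.094)).items(): print(k,atz("top",T(*p),z))
for k,(p,z) in dict(tip=((266,67),.168),house=((615,282),.086),handle=((231,153),.161),orange=((642,314),.086)).items(): print("S",k,atz("scene",S(*p),z))
print(tri(S(266,67),T(508,310)))
E
```

```text
house [0.5813 0.0591 0.086 ]
railR [ 0.5781 -0.2883  0.082 ]
railU [ 0.6491 -0.2897  0.082 ]
railD [ 0.5078 -0.287   0.082 ]
shelf [0.583  0.1179 0.06  ]
cUL [0.6581 0.1178 0.06  ]
cDL [0.5095 0.1181 0.06  ]
handle [ 0.5765 -0.1697  0.161 ]
tip [ 0.4848 -0.1516  0.168 ]
orange [0.6265 0.0711 0.086 ]
blue [0.5411 0.0809 0.086 ]
skirtc [0.5815 0.0592 0.094 ]
ptr [0.6149 0.0663 0.094 ]
S tip [ 0.4754 -0.1477  0.168 ]
S house [0.5987 0.0617 0.086 ]
S handle [ 0.5595 -0.1678  0.161 ]
S orange [0.6303 0.0742 0.086 ]
(array([ 0.484 , -0.1492,  0.1736]), np.float64(0.0037370202514748403))
```

The rows are not in the units I measure in: turns go in shares of pi rad. I convert before sending: 0.125 rad / 3.1416 = 0.0398.

{"api": "creep_tool", "payload": {"deltas": [{"az":0.0398}, {"az":0.0398}, {"az":0.0398}, {"az":0.0019}, {"tx":0.0318, "ty":-0.0206}, {"tx":0.0318, "ty":-0.0206}, {"tx":0.0318, "ty":-0.0206}, {"tx":0.0318, "ty":-0.0206}], "aperture": 0, "grip_n": 20}}

```text
time: 0.87
tool_pos: [0.3233, -0.404, 0.4047]
tool_rot: [-3.141, 0.0, 0.003]
contact_force: [0.1, -1.5, 1.3]
opening: 0.0431
grip_force: 0.0
```

{"api": "creep_tool", "payload": {"deltas": [{"tx":0.0318, "ty":-0.0206}, {"tx":0.0318, "ty":-0.0206}, {"tx":0.0318, "ty":-0.0206}, {"tx":0.0318, "ty":-0.0206}, {"tx":0.0318, "ty":-0.0206}, {"tx":0.0318, "ty":-0.0206}, {"tx":0.0318, "ty":-0.0206}, {"tx":0.0318, "ty":-0.0206}]}}

```text
time: 1.53
tool_pos: [0.5782, -0.2389, 0.4046]
tool_rot: [3.142, 0.0, 0.004]
contact_force: [0.2, -1.1, 0.0]
opening: 0.0002
grip_force: 0.0
```

{"api": "creep_tool", "payload": {"deltas": [{}, {}]}}

```text
time: 1.7
tool_pos: [0.5781, -0.2387, 0.4038]
tool_rot: [-3.141, 0.001, 0.007]
contact_force: [-1.2, -0.4, 0.1]
opening: 0.0002
grip_force: 0.0
```

{"api": "creep_tool", "payload": {"deltas": [{"tz":0.0303}, {"tz":0.0303}, {"tz":0.0303}, {}, {"ty":-0.01}, {"ty":-0.01}, {"ty":-0.01}, {"ty":-0.01}]}}

```text
time: 2.37
tool_pos: [0.577, -0.1993, 0.3161]
tool_rot: [3.14, -0.003, 0.0]
contact_force: [-0.3, -7.2, 1.2]
opening: 0.0006
grip_force: 2.1
```

{"api": "creep_tool", "payload": {"deltas": [{"ty":-0.01}, {"ty":-0.01}, {"ty":-0.01}, {"ty":-0.01}, {"ty":-0.01}, {"ty":-0.01}, {"ty":-0.01}]}}

```text
time: 2.95
tool_pos: [0.5769, -0.1293, 0.3138]
tool_rot: [3.141, -0.0, -0.0]
contact_force: [1.7, -2.2, 2.6]
opening: 0.0003
grip_force: 1.3
```

{"api": "creep_tool", "payload": {"deltas": [{"ty":-0.01}, {"ty":-0.005}, {"ty":-0.005}]}}

```text
time: 3.2
tool_pos: [0.5768, -0.1094, 0.3137]
tool_rot: [3.142, 0.0, 0.0]
contact_force: [1.8, -2.5, 1.0]
opening: 0.0006
grip_force: 1.1
```

{"api": "creep_tool", "payload": {"deltas": [{"ty":-0.006}, {"ty":-0.006}, {}]}}

```text
time: 3.45
tool_pos: [0.5767, -0.0972, 0.3136]
tool_rot: [-3.141, 0.001, 0.0]
contact_force: [0.3, 0.1, -0.5]
opening: 0.0001
grip_force: 0.0
```

{"api": "creep_tool", "payload": {"deltas": [{"ty":-0.004}, {"ty":-0.003}, {}]}}

```text
time: 3.7
tool_pos: [0.5766, -0.093, 0.3136]
tool_rot: [3.137, 0.001, -0.0]
contact_force: [-0.3, -12.0, -0.7]
opening: 0.0002
grip_force: 6.0
```

{"api": "creep_tool", "payload": {"deltas": [{}, {}, {"ty":0.0357}, {"ty":0.0357}, {"ty":0.0357}, {"tz":-0.025}, {"ty":0.005, "tz":-0.025}, {"ty":0.005}]}}

```text
time: 4.37
tool_pos: [0.5773, -0.2093, 0.3683]
tool_rot: [3.139, -0.006, -0.001]
contact_force: [0.1, -0.4, 0.9]
opening: 0.0004
grip_force: 0.0
```

{"api": "creep_tool", "payload": {"deltas": [{"tx":-0.0315}, {"tx":-0.0315}, {"tx":-0.0315}, {}, {"tz":0.0155}, {"tz":0.0155}, {}]}}

```text
time: 4.95
tool_pos: [0.4817, -0.2078, 0.3301]
tool_rot: [-3.139, 0.004, -0.001]
contact_force: [-0.4, 0.1, 0.6]
opening: 0.0002
grip_force: 0.0
```

```bash
python3 - <<'E'
from h import *
a=C["top"]["image"][185:275,245:415,::-1];b=C["scene"]["image"][205:325,225:415,::-1]
cv2.imwrite("pics/m.png",np.vstack([cv2.resize(a,(510,270)),cv2.resize(b,(510,322))]))
E
```

```text
(no output)
```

View pics/m.png

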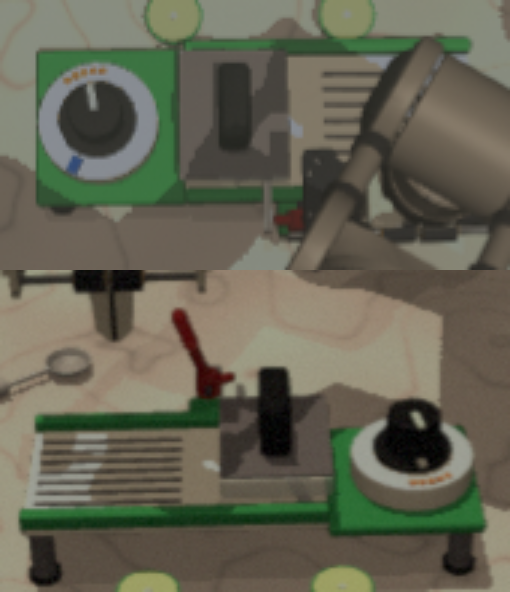

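The pusher has reached the dial housing, with the handle at about (235,105) in the upper half. The finger is at (115,330) in the lower half, left of the lever tip at (180,315). Next I push the lever over.

{"api": "creep_tool", "payload": {"deltas": [{"ty":-0.009}, {"ty":-0.009}, {"ty":-0.009}, {"ty":-0.009}, {"ty":-0.009}, {"ty":-0.009}]}}

```text
time: 5.55
tool_pos: [0.4825, -0.1533, 0.3334]
tool_rot: [3.141, -0.001, 0.0]
contact_force: [0.2, -0.2, 1.7]
opening: 0.0003
grip_force: 0.8
```

{"api": "creep_tool", "payload": {"deltas": [{"ty":-0.008}, {"ty":-0.008}, {"ty":-0.008}, {"ty":-0.003}, {}]}}

```text
time: 5.97
tool_pos: [0.4822, -0.1265, 0.3326]
tool_rot: [-3.141, 0.001, 0.001]
contact_force: [-0.0, -0.5, 0.4]
opening: 0.0004
grip_force: 0.0
```

{"api": "creep_tool", "payload": {"deltas": [{"ty":-0.004}, {"ty":-0.004}, {}]}}

```text
time: 6.22
tool_pos: [0.4823, -0.119, 0.3327]
tool_rot: [-3.141, 0.0, -0.0]
contact_force: [0.1, 0.0, -0.8]
opening: 0.0006
grip_force: 0.1
```

{"api": "creep_tool", "payload": {"deltas": [{"ty":-0.004}, {}]}}

```text
time: 6.38
tool_pos: [0.4823, -0.115, 0.3328]
tool_rot: [-3.141, 0.0, -0.0]
contact_force: [1.2, -0.1, 0.1]
opening: 0.0005
grip_force: 0.2
```

{"api": "creep_tool", "payload": {"deltas": [{"ty":-0.004}, {"ty":-0.003}, {}]}}

```text
time: 6.63
tool_pos: [0.4823, -0.1082, 0.3329]
tool_rot: [3.141, -0.0, 0.0]
contact_force: [0.6, -2.5, 0.3]
opening: 0.0006
grip_force: 1.0
```

{"api": "creep_tool", "payload": {"deltas": [{"ty":-0.004}, {}]}}

```text
time: 6.8
tool_pos: [0.4825, -0.1061, 0.333]
tool_rot: [3.135, -0.001, 0.001]
contact_force: [-0.9, -14.8, -2.8]
opening: 0.0002
grip_force: 5.7
```

```bash
python3 - <<'E'
from h import *
a=C["top"]["image"][185:275,245:415,::-1];b=C["scene"]["image"][205:325,225:415,::-1]
cv2.imwrite("pics/m2.png",np.vstack([cv2.resize(a,(510,270)),cv2.resize(b,(510,322))]))
E
```

```text
(no output)
```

View pics/m2.png

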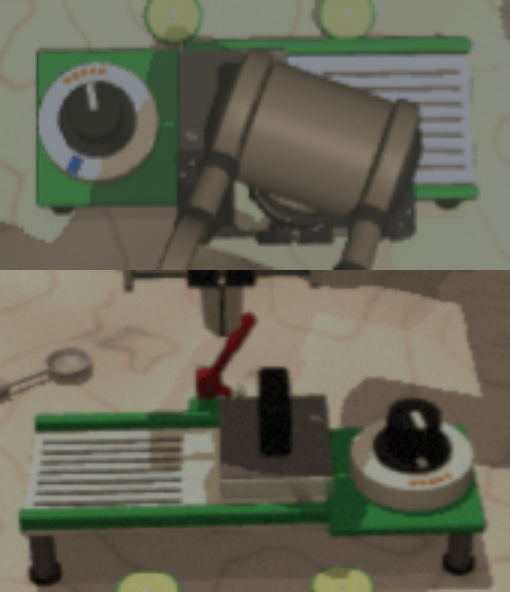

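The lever now leans towards the dial, with its tip at (248,320) in the lower half, and the 15 N reading says it is against its end stop. On to the dial.

{"api": "creep_tool", "payload": {"deltas": [{}, {}, {"ty":0.015}, {"ty":0.02}, {"tz":-0.027}, {"tz":-0.027}, {"tz":-0.027}, {}]}}

```text
time: 7.57
tool_pos: [0.483, -0.1395, 0.4189]
tool_rot: [3.138, -0.008, -0.0]
contact_force: [0.6, -0.4, -0.6]
opening: 0.0004
grip_force: 0.0
```

{"api": "creep_tool", "payload": {"deltas": [{"tx":0.0165, "ty":-0.0325}, {"tx":0.0165, "ty":-0.0325}, {"tx":0.0165, "ty":-0.0325}, {"tx":0.0165, "ty":-0.0325}, {"tx":0.0165, "ty":-0.0325}, {"tx":0.0165, "ty":-0.0325}, {}, {}], "aperture": 0.092}}

```text
time: 8.23
tool_pos: [0.5816, 0.0577, 0.4127]
tool_rot: [-3.141, 0.002, 0.003]
contact_force: [-0.3, 0.5, 0.1]
opening: 0.0492
grip_force: 0.0
```

{"api": "creep_tool", "payload": {"deltas": [{"az":0.0382}, {"az":0.0382}, {"az":0.0382}, {"az":0.0382}, {"az":0.0382}, {"az":0.0318}, {}, {}]}}

```text
time: 8.9
tool_pos: [0.581, 0.0548, 0.4136]
tool_rot: [3.141, 0.0, -0.698]
contact_force: [0.6, 0.0, 0.0]
opening: 0.0919
grip_force: 0.0
```

{"api": "creep_tool", "payload": {"deltas": [{"tx":-0.0023, "ty":-0.0035, "tz":0.035}, {"tz":0.035}, {"tz":0.035}, {"tz":0.016}, {"tz":0.0155}, {}, {}]}}

```text
time: 9.48
tool_pos: [0.5817, 0.0594, 0.2769]
tool_rot: [3.14, 0.001, -0.699]
contact_force: [1.4, -0.9, 0.3]
opening: 0.0919
grip_force: 0.0
```

{"api": "creep_tool", "payload": {"deltas": [{}, {}, {}, {}, {}, {}, {}, {}], "aperture": 0.03, "grip_n": 30}}

```text
time: 10.15
tool_pos: [0.5828, 0.061, 0.278]
tool_rot: [-3.136, -0.002, -0.7]
contact_force: [4.2, 7.8, -0.1]
opening: 0.0473
grip_force: 29.9
```

{"api": "creep_tool", "payload": {"deltas": [{}, {}]}}

```text
time: 10.32
tool_pos: [0.5828, 0.0611, 0.278]
tool_rot: [-3.137, -0.002, -0.7]
contact_force: [5.2, 7.2, -0.0]
opening: 0.047
grip_force: 29.9
```

{"api": "creep_tool", "payload": {"deltas": [{"ty":-0.0018}, {"tz":-0.003}, {"tz":-0.003}, {"tz":-0.003}, {"tz":-0.003}, {"tz":-0.003}, {}, {}]}}

```text
time: 10.98
tool_pos: [0.5834, 0.0615, 0.2927]
tool_rot: [-3.14, -0.001, -0.7]
contact_force: [3.5, 4.2, 0.1]
opening: 0.0475
grip_force: 29.9
```

Scaled: -0.1 rad / 3.1416 = -0.0318.

{"api": "creep_tool", "payload": {"deltas": [{"az":-0.0191}, {"az":-0.0318}, {"az":-0.0318}, {"az":-0.0318}, {"az":-0.0318}, {"az":-0.0318}, {"az":-0.0318}, {"az":-0.0318}]}}

```text
time: 11.65
tool_pos: [0.5835, 0.0617, 0.2927]
tool_rot: [-3.141, -0.003, 0.065]
contact_force: [4.7, 5.2, -1.2]
opening: 0.0475
grip_force: 29.9
```

Scaled: -0.1 rad / 3.1416 = -0.0318.

{"api": "creep_tool", "payload": {"deltas": [{"az":-0.0318}, {"az":-0.0318}, {"az":-0.0318}, {"az":-0.0318}, {"az":-0.0318}, {"az":-0.0318}, {"az":-0.0318}, {"az":-0.0318}]}}

```text
time: 12.32
tool_pos: [0.5836, 0.0619, 0.2927]
tool_rot: [3.14, -0.003, 0.865]
contact_force: [4.2, 7.2, -2.1]
opening: 0.0472
grip_force: 29.9
```

{"api": "creep_tool", "payload": {"deltas": [{"az":-0.0318}, {"az":-0.0318}, {"az":-0.0318}, {"az":-0.0318}, {"az":-0.0318}, {"az":-0.0318}, {"az":-0.0223}, {}]}}

```text
time: 12.98
tool_pos: [0.5836, 0.0621, 0.2927]
tool_rot: [3.139, -0.002, 1.534]
contact_force: [3.6, 7.0, -1.1]
opening: 0.0474
grip_force: 29.9
```

{"api": "creep_tool", "payload": {"deltas": [{}]}}

```text
time: 13.07
tool_pos: [0.5836, 0.0621, 0.2927]
tool_rot: [3.139, -0.002, 1.53]
contact_force: [3.9, 7.8, -1.3]
opening: 0.0475
grip_force: 29.9
```

```bash
python3 - <<'E'
from h import *
a=C["top"]["image"][190:260,240:325,::-1];b=C["scene"]["image"][235:315,335:435,::-1]
cv2.imwrite("pics/m3.png",np.hstack([cv2.resize(a,(364,300)),cv2.resize(b,(375,300))]))
E
```

```text
(no output)
```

View pics/m3.png

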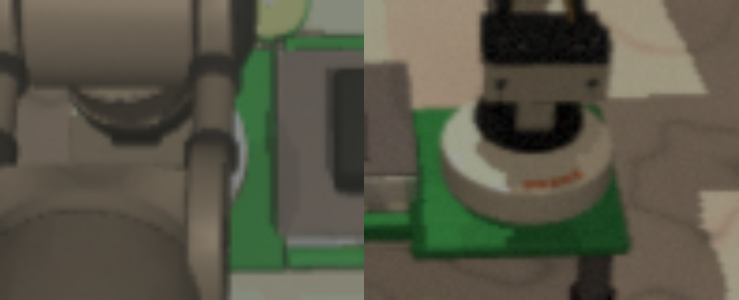

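The arm hides the pointer here; the dial is raised and held, turned 2.23 rad so far. I turn the remaining 0.2, let go, and lift clear to look.

Scaled: -0.1 rad / 3.1416 = -0.0318.

{"api": "creep_tool", "payload": {"deltas": [{"az":-0.0318}, {"az":-0.0318}, {}, {}]}}

```text
time: 13.5
tool_pos: [0.5835, 0.0622, 0.2927]
tool_rot: [3.138, -0.002, 1.73]
contact_force: [4.1, 7.6, -1.4]
opening: 0.0475
grip_force: 29.9
```

{"api": "creep_tool", "payload": {"deltas": [{}, {}, {}, {}, {}, {}], "aperture": 0.092}}

```text
time: 14.0
tool_pos: [0.583, 0.0609, 0.2923]
tool_rot: [-3.141, 0.0, 1.73]
contact_force: [0.1, 0.2, -0.5]
opening: 0.0829
grip_force: 0.0
```

{"api": "creep_tool", "payload": {"deltas": [{"tz":-0.03}, {"tz":-0.03}, {"tz":-0.03}, {"ty":-0.04}, {"ty":-0.04}, {"ty":-0.04}, {"ty":-0.04}, {"ty":-0.04}], "aperture": 0}}

```text
time: 14.67
tool_pos: [0.3835, 0.0293, 0.3821]
tool_rot: [-3.142, 0.0, 1.73]
contact_force: [-0.2, 0.0, 1.1]
opening: 0.0387
grip_force: 0.0
```

{"api": "creep_tool", "payload": {"deltas": [{}, {}]}}

```text
time: 14.83
tool_pos: [0.3838, 0.0294, 0.3827]
tool_rot: [3.141, 0.0, 1.729]
contact_force: [0.3, -0.2, 1.0]
opening: 0.0258
grip_force: 0.0
```

```bash
python3 - <<'E'
from h import *
a=C["top"]["image"][190:260,240:325,::-1];b=C["scene"]["image"][235:315,335:435,::-1]
cv2.imwrite("pics/m4.png",np.hstack([cv2.resize(a,(425,350),interpolation=2),cv2.resize(b,(375,350))]))
E
```

```text
(no output)
```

View pics/m4.png

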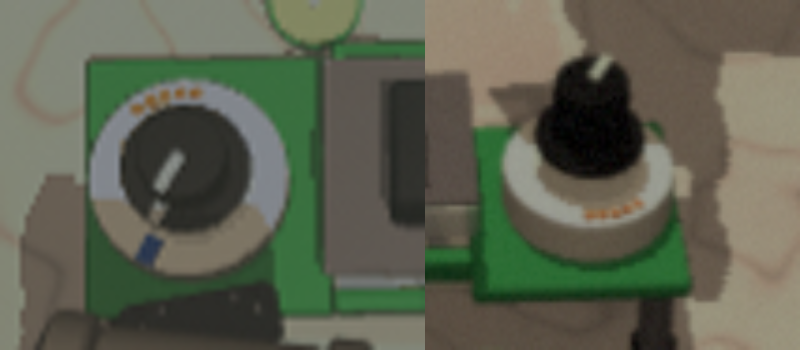

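```bash
python3 - <<'E'
from h import *
T=lambda x,y:((x+.5)/5-.5+240,(y+.5)/5-.5+190)
c=atz("top",T(190,177),.086);b=atz("top",T(150,251),.086);p=atz("top",T(155,217),.109);g1=atz("top",T(165,188),.144);g2=atz("top",T(180,155),.144);s=atz("top",T(186,167),.109)
a=lambda v:np.arctan2(v[1],v[0])
for ax in (c,s,[.583,.061,0]):print(ax,a(b-ax),a(p-ax),np.hypot(*(b-ax)[:2]),np.hypot(*(p-ax)[:2]))
print(a(g1-g2))
E
```

```text
[0.58207554 0.05885146 0.086     ] 2.643162728141497 2.557183205785676 0.0468894945020715 0.03210570695339032
[0.58269913 0.05949133 0.109     ] 2.661410136960782 2.5843731039187383 0.04713917713038637 0.03228472007876094
[0.583, 0.061, 0] 2.6930217561566487 2.6296936810726756 0.04673244908942583 0.031774871842077876
2.713316536050553
```

{"api": "creep_tool", "payload": {"deltas": [{"tx":-0.001, "ty":0.04}, {"ty":0.04}, {"ty":0.04}, {"ty":0.04}, {"ty":0.041}, {}, {}], "aperture": 0, "grip_n": 20}}

```text
time: 15.62
tool_pos: [0.5864, 0.0608, 0.3797]
tool_rot: [-3.139, -0.0, 1.731]
contact_force: [-1.1, -0.4, -0.1]
opening: 0.0004
grip_force: 0.0
```

{"api": "creep_tool", "payload": {"deltas": [{"tz":0.025}, {"tz":0.025}, {"tz":0.008}, {"tz":0.004}, {"tz":0.004}, {"tz":0.004}, {}]}}

```text
time: 16.2
tool_pos: [0.5842, 0.0603, 0.3129]
tool_rot: [3.14, 0.0, 1.73]
contact_force: [0.6, 0.7, -0.8]
opening: 0.0001
grip_force: 0.0
```

{"api": "creep_tool", "payload": {"deltas": [{"tz":0.003}, {"tz":0.003}, {"tz":0.002}, {}]}}

```text
time: 16.53
tool_pos: [0.5845, 0.0603, 0.307]
tool_rot: [3.138, 0.001, 1.73]
contact_force: [-4.2, -0.6, 16.1]
opening: 0.0002
grip_force: 7.8
```

{"api": "creep_tool", "payload": {"deltas": [{"tz":0.002}, {"tz":0.001}, {}]}}

```text
time: 16.78
tool_pos: [0.5846, 0.0603, 0.3067]
tool_rot: [3.134, 0.002, 1.73]
contact_force: [-8.3, 0.4, 30.9]
opening: 0.0002
grip_force: 15.5
```

{"api": "creep_tool", "payload": {"deltas": [{"tz":-0.01}, {"tz":-0.03}, {"tz":-0.03}, {"tz":-0.03}, {"ty":-0.04}, {"ty":-0.04}, {"ty":-0.04}, {"ty":-0.04}]}}

```text
time: 17.45
tool_pos: [0.4244, 0.0349, 0.4011]
tool_rot: [3.141, 0.0, 1.73]
contact_force: [0.2, -0.0, 0.9]
opening: 0.0005
grip_force: 0.0
```

{"api": "creep_tool", "payload": {"deltas": [{"ty":-0.04}, {}, {}]}}

```text
time: 17.7
tool_pos: [0.3851, 0.0286, 0.4018]
tool_rot: [3.14, 0.0, 1.729]
contact_force: [0.2, -0.1, 1.1]
opening: 0.0003
grip_force: 0.0
```

```bash
python3 - <<'E'
from h import *
a=C["top"]["image"][185:275,245:415,::-1];b=C["scene"]["image"][205:325,225:415,::-1]
cv2.imwrite("pics/m5.png",np.vstack([cv2.resize(a,(510,270)),cv2.resize(b,(510,322))]))
E
```

```text
(no output)
```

View pics/m5.png

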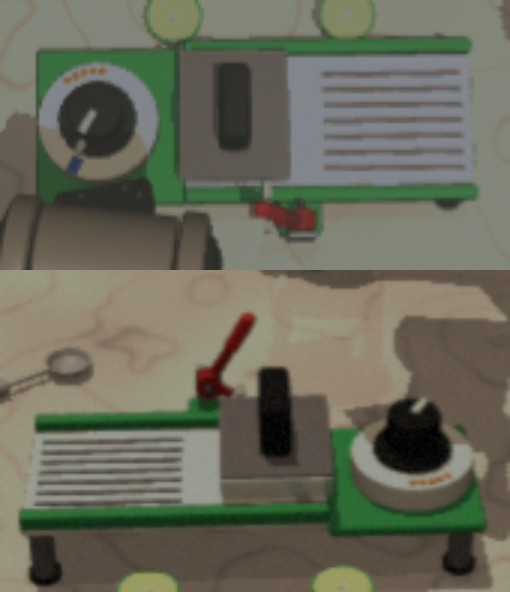

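The dial is fully in, with its pointer at (82,147) in line with the blue mark at (75,165). The pusher is at its stop and the lever is over, tip at (248,320). Nothing is being touched, so I hand in.

```bash
python3 -c "
from cell import robot, cams, status
print(robot.hand_in())"
```

```text
the job is handed in; nothing more can be done
None
```

I handed the job in at about 18 s: the pusher is at its stop with the cam lever locked over, the dial is pushed in at the blue mark, and I saw no bystander moved; the hand-in gave no verdict.

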